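# Turn a brake pad over on the edge of the inspection plate

## Task

The loose brake pad lies lining down on the bench in front of the low aluminium plate. Without gripping or lifting it, push it with the fingertips against the near edge of the plate until it tips up on that edge and turns over, so that it comes to rest flat on the plate with its dark lining facing up. Leave the second pad and everything else on the bench alone.

Things in the scene. Friction and masses are not known exactly. Their poses are not given: they have to be found in the camera images.
- pad: Brake pad to turn over, 0.3 kg, 17 mm thick: red steel back plate 58 (pad x) by 104 (y) by 5 mm, 128 mm long over its two ears, on a centred black lining block 44 by 90 by 12 mm. Origin: centre of the lining's outer face, on the bench at the start; z from lining to back plate (up at the start, down once turned over); x points to the plate, within 18 degrees of square to its near edge.
- pad_mid (a point): Middle of the pad, half-way through its thickness (8.5 mm along z from the pad's origin)
- pad_front (a point): Upper rim of the back plate, middle of the long side that faces the aluminium plate at the start (29 mm along x, 17 mm along z from the pad's origin). The back plate overhangs the lining by 7 mm along both long sides
- plate: Aluminium plate fixed to the bench, 230 mm (its x) by 240 mm (its y) by 7 mm high; its straight near edge is the stop, and low enough that the pad's overhanging back plate passes above it while the lining butts against it. Origin: centre of the underside; x points from the near edge to the far edge, z up
- plate_edge (a point): Middle of the top of the plate's near edge, 115 mm from the plate's centre towards its -x; axes as the plate. Pushing the pad straight along the bench only jams it here: press its near side lightly (5 to 10 N) against this edge and sweep that side up and over in an arc about the edge; friction and the overhang carry it up, and past upright it falls over by itself
- done_pad: A second, equal pad, already lining up, near the far edge of the plate: leave it alone. Origin: centre of its lining face (on top); its near long side stays at least 122 mm behind the plate's near edge
- spray_can: Upright blue spray can, 56 mm across, 150 mm tall; origin at the centre of its base. Bystander
- grease_jar: Upright yellow jar with a black cap, 68 mm across, 70 mm tall; origin at the centre of its base. Bystander
- wrench: Steel wrench, 170 mm, lying flat. Bystander
- screwdriver: Screwdriver, 180 mm, lying flat. Bystander
- hub_ring: Steel ring, 68 mm across, 20 mm high, lying flat; origin at the centre of its underside. Bystander
- socket: Steel wrench socket, 26 mm across, 34 mm tall, upright; origin at the centre of its base. Bystander
Things that resemble listed ones, but are neither listed nor needed, are in the scene too. Leave any green or white look-alike of the pad alone.

How it is judged:
By the outcome, as a careful person would: the job done as asked, in the order asked, and still so for the second after the job is handed in, with the robot touching nothing.
It also fails if it takes over 35 s, if anything falls off the work surface, if the arm or the gripper's body presses on something with over 40 N, if the wrist force passes 120 N, or if a joint passes its speed limit or range.

## Robot

A 7-joint arm with a two-finger parallel gripper is mounted at the origin on the work surface. World frame = base frame: x ahead of the robot, y to its left, z up, the work surface at z = 0. Lengths are in m, angles in degrees, forces in N, time in s.
With the tool pointing down it reaches from about 0.425 to 0.925 m from the base axis. Payload 6.8 kg.
Tool frame: the origin (TCP) lies midway between the tips of the shut fingers; the grasp point (between the pads) lies 19 mm behind it; z points along the fingers, y is the direction in which the jaws open and shut (so a half turn about z gives the same grasp; the last joint's range is limited). The gripper opens to 88 mm and grips with 3 to 60 N. Pads are 20 mm wide; open, the fingers measure 115 mm over their backs; the gripper's body (75 mm by 178 mm) begins 61 mm behind the grasp point.
Start: joints at [-70.136, 27.33, 1.283, 89.118, -0.659, 63.558, -4.761], TCP at [0.297, 0.606, 0.223] pointing down, gripper open.
Joint ranges: [-169.35, 169.35], [-19.33, 120.38], [-80.79, 83.38], [13.8, 139.57], [-78.32, 258.32], [9.67, 109.79], [-169.56, 169.56]. Speed limits (degrees/s): [136.94, 136.94, 180, 180, 180, 180, 180].

## Interface

Orientations are given as [roll, pitch, yaw] about the fixed x, y, z axes, in that order (R = Rz(yaw) Ry(pitch) Rx(roll)).
In Python, from plant import sense, capture, calibration, finish_job gives the robot as it stands.
- The arm moves only by the shell command python3 -m handwheel 'ROWS' [FORCE]. ROWS is JSON, a list of rows, each an object with "dr": the turn, a rotation vector about the tool's x, y, z in units of 8 degrees (1.0 is 8 degrees), a list of three; "slide": the shift along the tool's x, y, z in units of 30 mm (1.0 is 30 mm), a list of three; "jaw": the opening, from -1 (shut) to 1 (fully open), so that 0 is half open. A call has exactly 10 rows; each row shifts and turns the commanded pose from where the row before left it, along the tool's axes as they then stand; what a row does not reach is not made up. A row lasts 1/8 s, in which the tool goes at most 62.5 mm and 10.7 degrees, less where a joint would pass 70% of its speed; a pose out of reach is approached as far as the arm can. A call is refused whole if a number of a shift passes 1 or a number of a turn 1, either way. A call with a gripper value outside its range is refused whole. The fingers move at their own pace and stop on an object; FORCE is the grip in N (left out, the last holds). Time passes only in rows, so rows that do not move let the fingers close, or fill a call up. It gives the time, the measured TCP pose, the force and the opening at its end, in the units of the state.
- sense(): the state, without advancing time (a new reading comes with each control period).
- capture(name): name is "side" or "top"; returns (picture, depth): 400x640x3 uint8, red, green, blue; 400x640 float32, m along the optical axis (not along the pixel's ray), 0 where there is no reading.
- calibration(name): a dict with "fx", "fy", "cx", "cy" (pixels), "pose" (4x4, takes a point from camera to world coordinates). Camera axes: x right, y down, z forward; pixel columns grow to the right and rows downward; lengths in m; the calibration is good to about 2 mm. A picture is of the moment at which its call begins. calibration takes no time and is no camera call.
- finish_job(): hands the job in, once; it reports no verdict.
The state is a dict: "t": time; "joints": joint angles; "qvel": joint speeds; "effort": joint torques, N m; "ee_pos": TCP position; "eef_rot": TCP orientation; "force": force on the tool from outside, world axes, zero at the start; "moment": the same for the moment, N m; "width": finger opening in m.
Only numpy, scipy, OpenCV 4.12 (cv2) and the standard library are available. Lean on these libraries where they do the work, as an engineer would, in place of code of your own. Each camera call takes 0.05 s, during which the arm holds its last target.

## Working session

There is one attempt and no reset: what is moved stays moved. The work goes in short steps, Python scripts to look and compute and a shell command to move; the robot and the scene stay as the last step left them, time stands still between calls to the robot, and variables do not carry over. Pictures are saved under pics/ and viewed, and the job is handed in when it is done.

```bash
mkdir -p pics; ls
python3 - <<'E'
from plant import sense,capture,calibration
import cv2,numpy as np
s=sense();print(s)
for n in("top","side"):
    im,d=capture(n);cv2.imwrite(f"pics/{n}0.png",im[:,:,::-1]);np.save(f"pics/{n}0.npy",d);np.save(f"pics/{n}0rgb.npy",im)
    c=calibration(n);print(n,c)
E
```

```text
pics
{'t': 0.0, 'joints': array([-70.1365601 ,  27.3764082 ,   1.27897767,  89.17642185,
        -0.65752149,  63.55644999,  -4.76308504]), 'qvel': array([ 0.04209549, -0.03787119, -0.02161704, -0.06858177, -0.03163267,
       -0.04812122, -0.05969907]), 'effort': array([-1.15634259e-03, -5.82851279e+01,  1.53353669e+00, -2.72610980e+01,
       -5.44594636e-02,  1.69049628e-02,  1.54363852e-04]), 'ee_pos': array([0.29625822, 0.6058625 , 0.22168814]), 'eef_rot': array([-1.79898399e+02,  8.34163623e-03,  1.53943842e+02]), 'force': array([-0.08061759,  0.59889966, -0.30343122]), 'moment': array([0.01169406, 0.01767448, 0.05607933]), 'width': 0.08793348269842094}
top {'fx': 396.4351718579865, 'fy': 396.4351718579865, 'cx': 317.9373058894317, 'cy': 199.14248624457605, 'pose': array([[ 5.23080956e-05, -9.82215096e-01,  1.87759160e-01,
         3.72168106e-01],
       [-9.99972617e-01, -1.44081644e-03, -7.25868712e-03,
        -4.22465493e-03],
       [ 7.40011855e-03, -1.87753639e-01, -9.82188276e-01,
         9.54177482e-01],
       [ 0.00000000e+00,  0.00000000e+00,  0.00000000e+00,
         1.00000000e+00]])}
side {'fx': 453.8258612850447, 'fy': 453.8258612850447, 'cx': 326.4707082011036, 'cy': 196.45840604333029, 'pose': array([[-0.99583425, -0.07943101,  0.04477578,  0.50831048],
       [-0.08957181,  0.76030124, -0.64336531,  0.70305464],
       [ 0.01706007, -0.64469585, -0.76424879,  0.89009457],
       [ 0.        ,  0.        ,  0.        ,  1.        ]])}
```

View pics/top0.png

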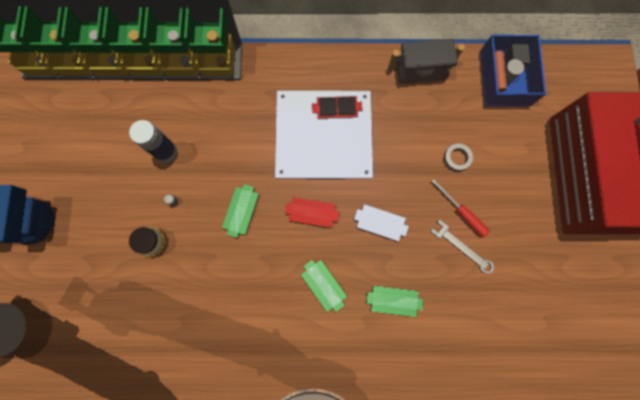

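View pics/side0.png

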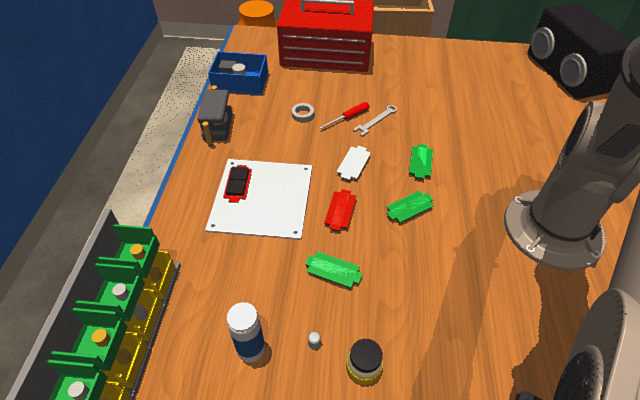

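The pictures show these candidates in the top view:
- red pad, (312,212)
- white look-alike, (381,222)
- green look-alikes, (240,210), (324,286) and (395,301)
- done_pad on the plate, red and black, (337,106)

I choose the red one at (312,212): it is red, has its back plate up and lies in front of the plate. In the side view it is at (341,210).

```bash
cat > h.py <<'E'
import cv2,numpy as np
from plant import sense,capture,calibration
def ray(n,uv,z):
    c=calibration(n);P=c["pose"];uv=np.atleast_2d(uv).astype(float)
    d=np.c_[(uv[:,0]-c["cx"])/c["fx"],(uv[:,1]-c["cy"])/c["fy"],np.ones(len(uv))]@P[:3,:3].T
    o=P[:3,3];return o+d*((z-o[2])/d[:,2])[:,None]
def proj(n,p):
    c=calibration(n);P=c["pose"];q=(np.atleast_2d(p)-P[:3,3])@P[:3,:3]
    return np.c_[q[:,0]/q[:,2]*c["fx"]+c["cx"],q[:,1]/q[:,2]*c["fy"]+c["cy"]]
def comps(m):
    n,l,st,ce=cv2.connectedComponentsWithStats(m.astype(np.uint8));return n,l,st,ce
def redmask(im):
    h=cv2.cvtColor(im,cv2.COLOR_RGB2HSV);return ((h[...,0]<6)|(h[...,0]>174))&(h[...,1]>170)&(h[...,2]>70)
E
python3 - <<'E'
from h import *
for n,pc,plc in(("top",(312,212),(300,150)),("side",(341,210),(280,200))):
    im=np.load(f"pics/{n}0rgb.npy")
    _,l,st,ce=comps(redmask(im));k=l[pc[1],pc[0]]
    v,u=np.nonzero(l==k);w=ray(n,np.c_[u,v],.017)[:,:2]
    r=cv2.minAreaRect(w.astype(np.float32)*1000)
    mu=w.mean(0);U,S,V=np.linalg.svd(w-mu);print(n,"pad",st[k],"mean",mu,"rect",r,"axis",V[0],"ext",np.ptp((w-mu)@V.T,0))
    h=cv2.cvtColor(im,cv2.COLOR_RGB2HSV);m=(h[...,1]<60)&(h[...,2]>150)
    _,l,st,ce=comps(m);k=l[plc[1],plc[0]]
    v,u=np.nonzero(l==k);w=ray(n,np.c_[u,v],.007)[:,:2]
    r=cv2.minAreaRect(w.astype(np.float32)*1000);print("plate",st[k],r,cv2.boxPoints(r))
im=np.load("pics/top0rgb.npy")[170:250,220:420,::-1];cv2.imwrite("pics/crop0.png",cv2.resize(im,None,fx=4,fy=4,interpolation=cv2.INTER_CUBIC))
E
```

```text
top pad [ 286  198   53   29 1098] mean [0.51938869 0.00424992] rect ((519.565673828125, 4.10125732421875), (125.80680084228516, 56.76789855957031), 80.91509246826172) axis [-0.16100624 -0.98695339] ext [0.12585028 0.05682128]
plate [ 275   90   98   89 7479] ((722.4909057617188, -25.298683166503906), (232.49420166015625, 241.78179931640625), 0.02236020937561989) [[ 606.19666    95.546844]
 [ 606.291    -146.23494 ]
 [ 838.78516  -146.14421 ]
 [ 838.6908     95.63757 ]]
side pad [324 189  32  42 862] mean [0.52250215 0.00618133] rect ((522.3338012695312, 4.089263916015625), (129.61041259765625, 57.77700424194336), 81.53047180175781) axis [0.15031113 0.98863874] ext [0.12964537 0.05783368]
plate [ 205  159  107   79 5779] ((724.525634765625, -26.657974243164062), (230.53482055664062, 240.03541564941406), 0.07907580584287643) [[ 609.09265   93.20053]
 [ 609.42395 -146.83466]
 [ 839.9586  -146.51648]
 [ 839.6273    93.51871]]
```

View pics/crop0.png

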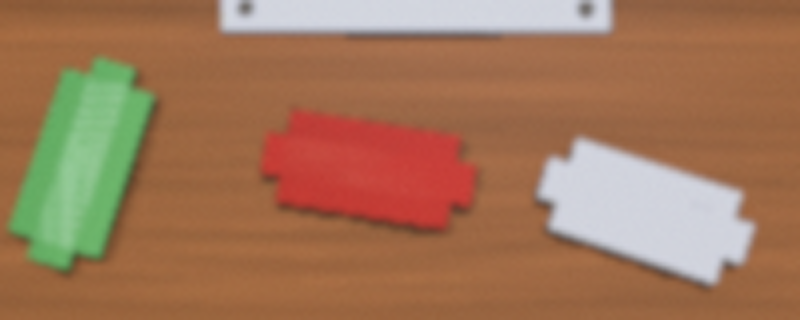

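The crop confirms the choice: the middle object at (365,168) in the crop is the red, back-plate-up pad with ears, between the green and the white look-alikes. Measured positions:
- **Pad:** centre ≈ (0.521, 0.004), yaw ≈ -9°.
- **Plate near edge:** x ≈ 0.6075, square to the world axes, y from -0.146 to 0.094.

I'll travel high first and turn the tool yaw to 180° on the way.

```bash
python3 -m handwheel '[{"dr":[0,0,-0.81],"slide":[-0.64,-0.80,0],"jaw":0.2},{"dr":[0,0,-0.81],"slide":[-0.55,-0.86,0],"jaw":0.2},{"dr":[0,0,-0.81],"slide":[-0.44,-0.92,0],"jaw":0.2},{"dr":[0,0,-0.81],"slide":[-0.34,-0.97,0],"jaw":0.2},{"dr":[0,0,0],"slide":[-0.22,-1,0],"jaw":0.2},{"dr":[0,0,0],"slide":[-0.22,-1,0],"jaw":0.2},{"dr":[0,0,0],"slide":[-0.22,-1,0],"jaw":0.2},{"dr":[0,0,0],"slide":[-0.22,-1,0],"jaw":0.2},{"dr":[0,0,0],"slide":[-0.22,-1,0],"jaw":0.2},{"dr":[0,0,0],"slide":[-0.22,-1,0],"jaw":0.2}]'
```

```text
t: 1.35
ee_pos: [0.3626, 0.3053, 0.2224]
eef_rot: [-180.0, -0.0, 179.9]
force: [0.8, 1.4, 0.8]
width: 0.0528
```

```bash
python3 -m handwheel '[{"dr":[0,0,0],"slide":[-0.3,-1,0],"jaw":0.2},{"dr":[0,0,0],"slide":[-0.3,-1,0],"jaw":0.2},{"dr":[0,0,0],"slide":[-0.3,-1,0],"jaw":0.2},{"dr":[0,0,0],"slide":[-0.3,-1,0],"jaw":0.2},{"dr":[0,0,0],"slide":[-0.3,-1,0],"jaw":0.2},{"dr":[0,0,0],"slide":[-0.3,-1,0.8],"jaw":0.2},{"dr":[0,0,0],"slide":[-0.3,-1,0.8],"jaw":0.2},{"dr":[0,0,0],"slide":[-0.3,-1,0.8],"jaw":0.2},{"dr":[0,0,0],"slide":[-0.3,-1,0.8],"jaw":0.2},{"dr":[0,0,0],"slide":[-0.3,-1,0.8],"jaw":0.2}]'
python3 -c "from plant import sense;print(sense()['joints'])"
```

```text
t: 2.6
ee_pos: [0.452, 0.0054, 0.1018]
eef_rot: [-180.0, 0.0, 179.9]
force: [0.7, 0.2, 0.7]
width: 0.0523
[-20.87920586  16.61321925  14.31907559 125.78571182  -6.55040484
  38.27105145  87.89369418]
```

```bash
python3 -m handwheel '[{"dr":[0,-0.625,0],"slide":[0,0,0],"jaw":0.2},{"dr":[0,-0.625,0],"slide":[0,0,0],"jaw":0.2},{"dr":[0,-0.625,0],"slide":[0,0,0],"jaw":0.2},{"dr":[0,0,0],"slide":[0.155,0,0.58],"jaw":0.2},{"dr":[0,0,0],"slide":[0.155,0,0.58],"jaw":0.2},{"dr":[0,0,0],"slide":[0.155,0,0.58],"jaw":0.2},{"dr":[0,0,0],"slide":[0.155,0,0.58],"jaw":0.2},{"dr":[0,0,0],"slide":[0.155,0,0.58],"jaw":0.2},{"dr":[0,0,0],"slide":[0,0,0],"jaw":0.2},{"dr":[0,0,0],"slide":[0,0,0],"jaw":0.2}]'
python3 - <<'E'
from h import *
print(sense()['joints'])
im,d=capture("side");cv2.imwrite("pics/s1.png",im[:,:,::-1]);c=im[150:270,280:440,::-1];cv2.imwrite("pics/s1c.png",cv2.resize(c,None,fx=5,fy=5,interpolation=cv2.INTER_CUBIC))
s=sense();print(s['ee_pos'],s['eef_rot'],s['force'],proj('side',s['ee_pos']))
E
```

```text
t: 3.85
ee_pos: [0.448, 0.0018, 0.0302]
eef_rot: [-179.2, 14.0, 180.0]
force: [0.0, -0.0, -0.3]
width: 0.0527
[ -6.1751369   20.33768576  -5.23643714 137.85909058  32.37833071
   9.75607102  47.61267745]
[0.44816605 0.0018853  0.03036828] [-179.21311141   14.01440542  179.97451951] [-0.22922361  0.27126666 -0.59170247] [[370.82118551 207.10733603]]
```

View pics/s1c.png

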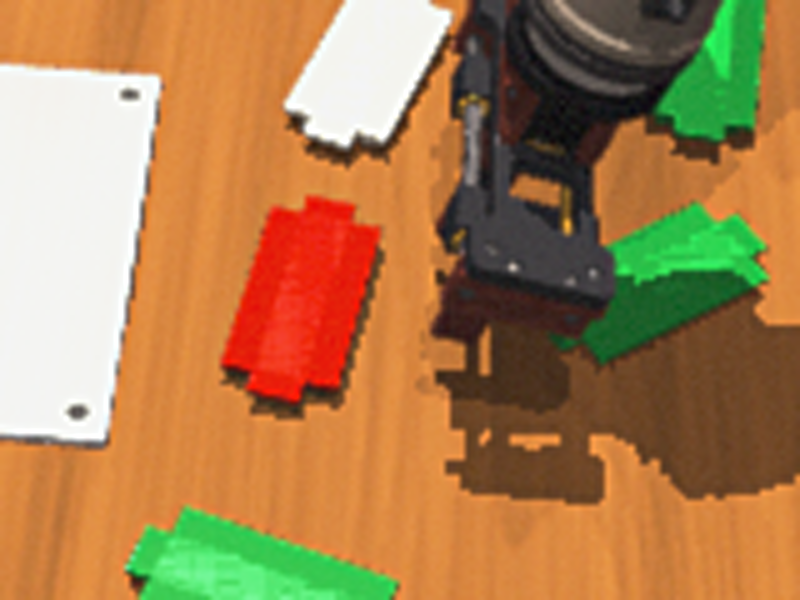

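The crop shows the red pad at (300,300) lying untouched, with the fingertips at about (460,300) behind it. Wrist joint 6 is at its range limit in this tilt so close in, so I'll go upright for the pushing and tilt again further out.

```bash
python3 -m handwheel '[{"dr":[0,0.58,0],"slide":[-0.13,0,0],"jaw":0.2},{"dr":[0,0.58,0],"slide":[-0.13,0,0],"jaw":0.2},{"dr":[0,0.58,0],"slide":[-0.13,0,0],"jaw":0.2},{"dr":[0,0,0],"slide":[0,0,0],"jaw":0.2},{"dr":[0,0,0],"slide":[0,0,0],"jaw":0.2},{"dr":[0,0,0],"slide":[0,0,0],"jaw":0.2},{"dr":[0,0,0],"slide":[0,0,0],"jaw":0.2},{"dr":[0,0,0],"slide":[0,0,0],"jaw":0.2},{"dr":[0,0,0],"slide":[0,0,0],"jaw":0.2},{"dr":[0,0,0],"slide":[0,0,0],"jaw":0.2}]'
python3 -c "from plant import sense;s=sense();print(s['joints'],s['ee_pos'],s['eef_rot'])"
```

```text
t: 5.15
ee_pos: [0.4595, 0.0019, 0.032]
eef_rot: [-179.2, 0.1, 179.8]
force: [-0.2, -0.4, 0.4]
width: 0.0529
[ 10.1138437   26.0288497  -22.30855638 125.10312757  19.73789005
  32.18805461  62.79307977] [0.45949945 0.00187316 0.03195715] [-1.79226290e+02  7.88199947e-02  1.79819873e+02]
```

```bash
python3 -m handwheel '[{"dr":[0,0,0],"slide":[0,0,0.43],"jaw":0.2},{"dr":[0,0,0],"slide":[0,0,0.43],"jaw":0.2},{"dr":[0,0,0],"slide":[-0.36,0,0],"jaw":0.2},{"dr":[0,0,0],"slide":[-0.36,0,0],"jaw":0.2},{"dr":[0,0,0],"slide":[-0.36,0,0],"jaw":0.2},{"dr":[0,0,0],"slide":[-0.36,0,0],"jaw":0.2},{"dr":[0,0,0],"slide":[-0.36,0,0],"jaw":0.2},{"dr":[0,0,0],"slide":[-0.36,0,0],"jaw":0.2},{"dr":[0,0,0],"slide":[-0.2,0,0],"jaw":0.2},{"dr":[0,0,0],"slide":[-0.2,0,0],"jaw":0.2}]'
python3 - <<'E'
from h import *
for n,b in(("side",(130,260,260,430)),("top",(150,250,240,400))):
    im,d=capture(n);c=im[b[0]:b[1],b[2]:b[3],::-1];cv2.imwrite(f"pics/{n}2c.png",cv2.resize(c,None,fx=4.5,fy=4.5,interpolation=cv2.INTER_CUBIC))
s=sense();print(s['joints'],s['ee_pos'],s['eef_rot'],s['force'])
E
```

```text
t: 6.4
ee_pos: [0.5354, 0.0013, 0.0062]
eef_rot: [-179.2, -0.1, 179.8]
force: [-6.0, 0.1, 5.7]
width: 0.0529
[  8.93698213  33.54979682 -20.49804186 115.56952395  21.41714426
  34.49921322  63.53016125] [0.53673503 0.00130805 0.00629197] [-1.79227267e+02  8.92596432e-02  1.79818342e+02] [-1.3261929  -0.23544704 -0.46937253]
```

View pics/side2c.png

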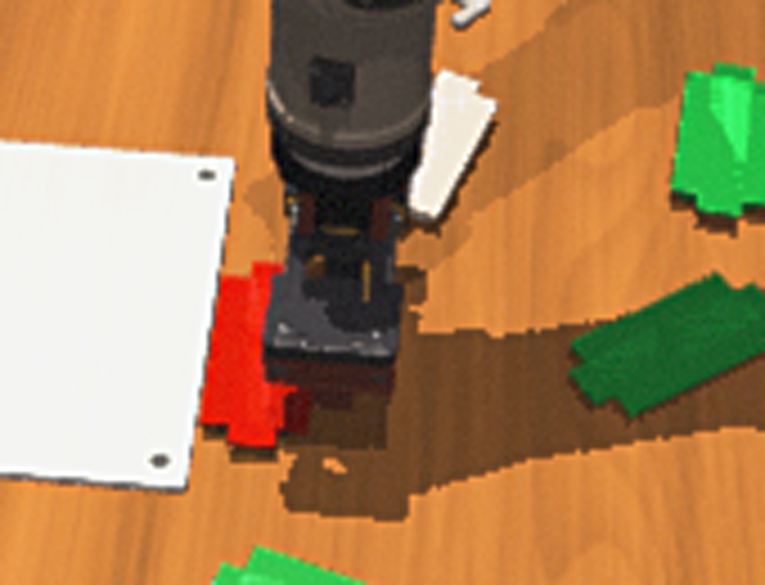

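View pics/top2c.png

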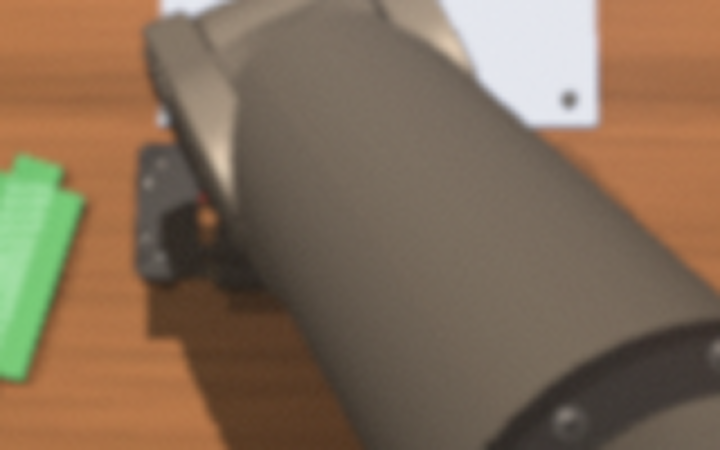

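The fingers have squared the pad to the plate: its front rim runs along the plate edge at about (210,350) in the side crop, with roughly 10 mm of lining gap left. Next I'll tilt the fingers 15° forward and close the gap gently.

```bash
python3 -m handwheel '[{"dr":[0,-0.94,0],"slide":[0,0,0],"jaw":0.2},{"dr":[0,-0.94,0],"slide":[0,0,0],"jaw":0.2},{"dr":[0,0,0],"slide":[-0.07,0,0.03],"jaw":0.2},{"dr":[0,0,0],"slide":[-0.07,0,0.03],"jaw":0.2},{"dr":[0,0,0],"slide":[-0.07,0,0.03],"jaw":0.2},{"dr":[0,0,0],"slide":[-0.07,0,0.03],"jaw":0.2},{"dr":[0,0,0],"slide":[-0.07,0,0.03],"jaw":0.2},{"dr":[0,0,0],"slide":[0,0,0],"jaw":0.2},{"dr":[0,0,0],"slide":[0,0,0],"jaw":0.2},{"dr":[0,0,0],"slide":[0,0,0],"jaw":0.2}]'
python3 -c "
from plant import sense
s=sense();print(s['joints'],s['ee_pos'],s['eef_rot'],s['force'])"
```

```text
t: 7.75
ee_pos: [0.5476, 0.0008, 0.0046]
eef_rot: [-179.2, 15.1, -180.0]
force: [-2.1, -0.9, -1.0]
width: 0.0529
[ -2.06299281  29.27677511  -7.70701064 126.44968984  35.29324085
  11.706782    47.74386476] [0.54762617 0.00083797 0.00457136] [-179.17534172   15.10367359 -179.99434427] [-2.08568721 -0.90290501 -1.00797479]
```

```bash
python3 -m handwheel '[{"dr":[0,0,0],"slide":[-0.016,0,0.004],"jaw":0.2},{"dr":[0,0,0],"slide":[-0.016,0,0.004],"jaw":0.2},{"dr":[0,0,0],"slide":[-0.016,0,0.004],"jaw":0.2},{"dr":[0,0,0],"slide":[-0.016,0,0.004],"jaw":0.2},{"dr":[0,0,0],"slide":[0,0,0],"jaw":0.2},{"dr":[0,0,0],"slide":[0,0,0],"jaw":0.2},{"dr":[0,0,0],"slide":[0,0,0],"jaw":0.2},{"dr":[0,0,0],"slide":[0,0,0],"jaw":0.2},{"dr":[0,0,0],"slide":[0,0,0],"jaw":0.2},{"dr":[0,0,0],"slide":[0,0,0],"jaw":0.2}]'
python3 - <<'E'
from h import *
im,d=capture("side");c=im[150:260,270:390,::-1];cv2.imwrite("pics/side4c.png",cv2.resize(c,None,fx=5,fy=5,interpolation=cv2.INTER_CUBIC))
s=sense();print(s['joints'],s['ee_pos'],s['force'])
E
```

```text
t: 9.0
ee_pos: [0.5479, 0.0009, 0.0042]
eef_rot: [-179.1, 15.0, -180.0]
force: [-6.4, -1.2, 2.6]
width: 0.0524
[ -1.89278763  29.3638867   -7.92555526 126.29701821  35.19435153
  11.95870802  47.89871568] [0.54792776 0.0008955  0.00421939] [-6.11095874 -1.01677425  3.79260229]
```

View pics/side4c.png

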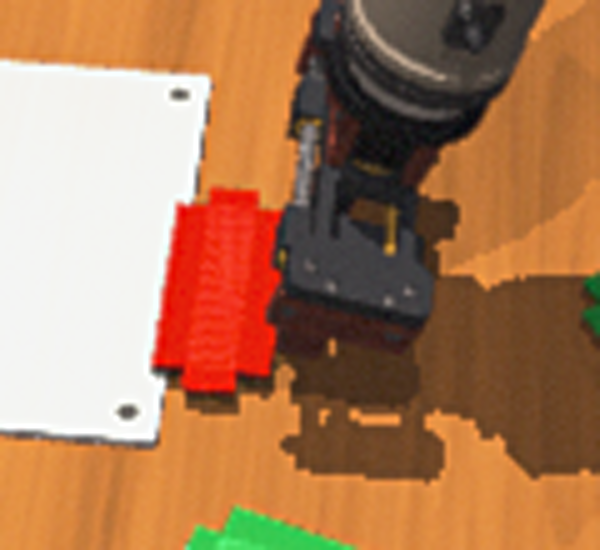

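The pad is now jammed with its overhang above the plate edge. The red pad overlaps the plate line at (165,290) in the crop, pressed with about 6 N. Now the first part of the arc, about 0–30°.

```bash
python3 -m handwheel '[{"dr":[0,0,0],"slide":[-0.067,0,-0.134],"jaw":0.2},{"dr":[0,0,0],"slide":[-0.08,0,-0.129],"jaw":0.2},{"dr":[0,0,0],"slide":[-0.091,0,-0.122],"jaw":0.2},{"dr":[0,0,0],"slide":[-0.1,0,-0.115],"jaw":0.2},{"dr":[0,0,0],"slide":[-0.101,0,-0.108],"jaw":0.2},{"dr":[0,0,0],"slide":[-0.111,0,-0.1],"jaw":0.2},{"dr":[0,0,0],"slide":[0,0,0],"jaw":0.2},{"dr":[0,0,0],"slide":[0,0,0],"jaw":0.2},{"dr":[0,0,0],"slide":[0,0,0],"jaw":0.2},{"dr":[0,0,0],"slide":[0,0,0],"jaw":0.2}]'
python3 - <<'E'
from h import *
im,d=capture("side");c=im[150:260,270:390,::-1];cv2.imwrite("pics/side5c.png",cv2.resize(c,None,fx=5,fy=5,interpolation=cv2.INTER_CUBIC))
s=sense();print(s['joints'],s['ee_pos'],s['force'])
E
```

```text
t: 10.3
ee_pos: [0.56, 0.0016, 0.0294]
eef_rot: [-179.2, 15.1, -180.0]
force: [-3.2, -0.4, 2.0]
width: 0.0525
[  2.1226225   27.42121072 -12.5920467  124.21456687  32.40223967
  16.412258    51.40285965] [0.55999294 0.00167081 0.02941986] [-2.99802901 -0.58639339  1.37926844]
```

View pics/side5c.png

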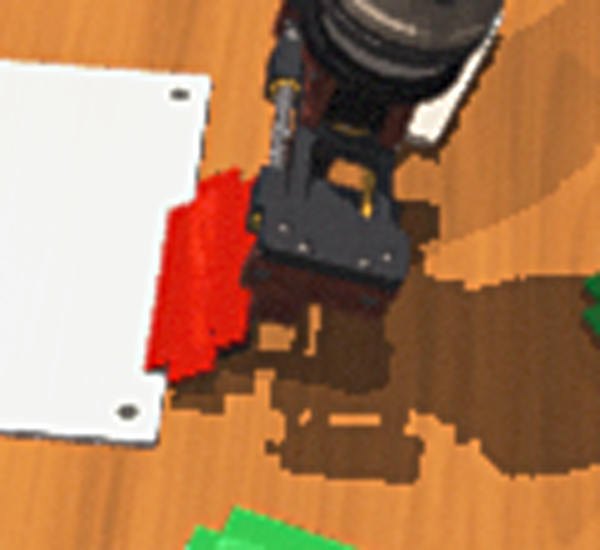

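The pad has tipped to about 30°: its near side is up at (245,230) in the crop and the front rim is on the plate at (160,280). I'll continue the arc to about 65°.

```bash
python3 -m handwheel '[{"dr":[0,0,0],"slide":[-0.138,0,-0.091],"jaw":0.2},{"dr":[0,0,0],"slide":[-0.133,0,-0.085],"jaw":0.2},{"dr":[0,0,0],"slide":[-0.133,0,-0.085],"jaw":0.2},{"dr":[0,0,0],"slide":[-0.155,0,-0.065],"jaw":0.2},{"dr":[0,0,0],"slide":[-0.155,0,-0.065],"jaw":0.2},{"dr":[0,0,0],"slide":[-0.166,0,-0.038],"jaw":0.2},{"dr":[0,0,0],"slide":[-0.166,0,-0.038],"jaw":0.2},{"dr":[0,0,0],"slide":[0,0,0],"jaw":0.2},{"dr":[0,0,0],"slide":[0,0,0],"jaw":0.2},{"dr":[0,0,0],"slide":[0,0,0],"jaw":0.2}]'
python3 - <<'E'
from h import *
im,d=capture("side");c=im[150:260,270:390,::-1];cv2.imwrite("pics/side6c.png",cv2.resize(c,None,fx=5,fy=5,interpolation=cv2.INTER_CUBIC))
s=sense();print(s['joints'],s['ee_pos'],s['force'])
E
```

```text
t: 11.6
ee_pos: [0.5874, 0.0018, 0.0518]
eef_rot: [-179.2, 15.2, -180.0]
force: [-3.1, 0.7, 4.6]
width: 0.0526
[  5.40014927  27.12464156 -16.23661619 120.0491884   29.43757637
  21.18924273  55.35585792] [0.58741662 0.00187764 0.0517979 ] [-2.45743928  0.08512577  6.38857315]
```

View pics/side6c.png

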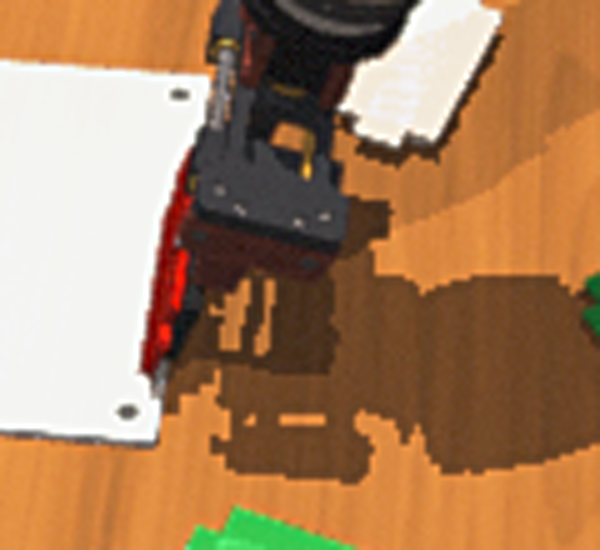

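The pad stands at about 65–70°: only the red back plate's edge is visible along (165,280), with the lining side toward the robot. Now the last stretch, pushing over the top.

```bash
python3 -m handwheel '[{"dr":[0,0,0],"slide":[-0.169,0,-0.013],"jaw":0.2},{"dr":[0,0,0],"slide":[-0.169,0,-0.013],"jaw":0.2},{"dr":[0,0,0],"slide":[-0.168,0,0.017],"jaw":0.2},{"dr":[0,0,0],"slide":[-0.168,0,0.017],"jaw":0.2},{"dr":[0,0,0],"slide":[-0.161,0,0.043],"jaw":0.2},{"dr":[0,0,0],"slide":[-0.161,0,0.043],"jaw":0.2},{"dr":[0,0,0],"slide":[-0.161,0,0.043],"jaw":0.2},{"dr":[0,0,0],"slide":[-0.161,0,0.043],"jaw":0.2},{"dr":[0,0,0],"slide":[0,0,0],"jaw":0.2},{"dr":[0,0,0],"slide":[0,0,0],"jaw":0.2}]'
python3 - <<'E'
from h import *
im,d=capture("side");c=im[140:260,200:360,::-1];cv2.imwrite("pics/side7c.png",cv2.resize(c,None,fx=5,fy=5,interpolation=cv2.INTER_CUBIC))
s=sense();print(s['joints'],s['ee_pos'],s['force'])
E
```

```text
t: 12.9
ee_pos: [0.6256, 0.0016, 0.0557]
eef_rot: [-179.2, 15.0, -180.0]
force: [-0.7, 0.1, -0.6]
width: 0.0524
[  6.58347475  29.54625888 -17.45606044 114.74889163  28.19457648
  24.4306282   57.79200841] [0.62549598 0.00161686 0.05573276] [-0.34010265  0.23666081  0.30580304]
```

View pics/side7c.png

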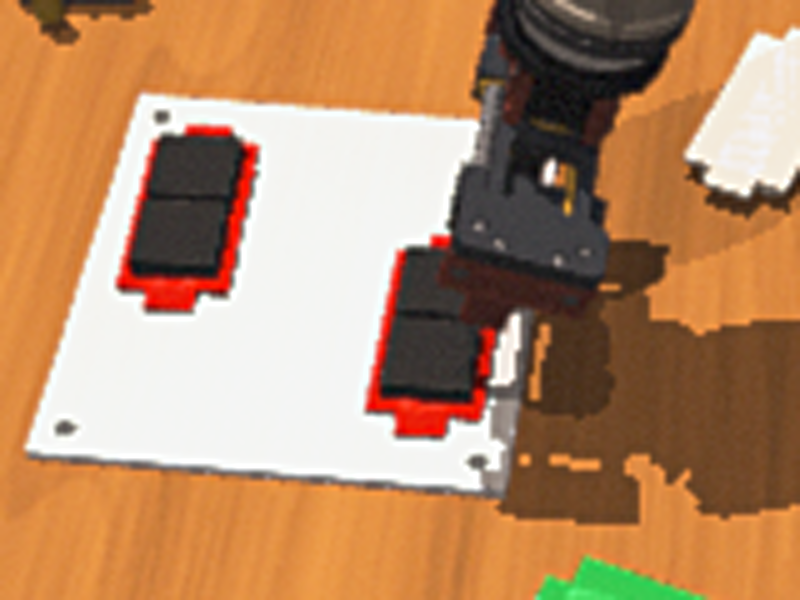

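The pad has turned over: in the crop it lies lining up on the plate at (435,340), and done_pad is unmoved at (190,205). Now I'll retreat along the fingers and check.

```bash
python3 -m handwheel '[{"dr":[0,0,0],"slide":[0,0,-0.5],"jaw":0.2},{"dr":[0,0,0],"slide":[0.3,0,-0.9],"jaw":0.2},{"dr":[0,0,0],"slide":[0.5,0,-0.9],"jaw":0.2},{"dr":[0,0,0],"slide":[0.5,0,-0.9],"jaw":0.2},{"dr":[0,0,0],"slide":[0.5,0,-0.9],"jaw":0.2},{"dr":[0,0,0],"slide":[0.5,0,-0.9],"jaw":0.2},{"dr":[0,0,0],"slide":[0,0,0],"jaw":0.2},{"dr":[0,0,0],"slide":[0,0,0],"jaw":0.2},{"dr":[0,0,0],"slide":[0,0,0],"jaw":0.2},{"dr":[0,0,0],"slide":[0,0,0],"jaw":0.2}]'
python3 - <<'E'
from h import *
im,d=capture("side");cv2.imwrite("pics/side8.png",im[:,:,::-1])
b=np.load("pics/side0rgb.npy");df=np.abs(im.astype(int)-b).max(2)>60
print("diff",[tuple(x) for x in comps(df)[2][1:] if x[4]>15])
P=calibration("side");v,u=np.mgrid[190:236,270:310];v,u=v.ravel(),u.ravel();z=d[v,u];ok=z>0
w=np.c_[(u-P["cx"])/P["fx"]*z,(v-P["cy"])/P["fy"]*z,z]@P["pose"][:3,:3].T+P["pose"][:3,3]
h=cv2.cvtColor(im,cv2.COLOR_RGB2HSV)[v,u]
bl=ok&(h[:,2]<70);rd=ok&redmask(im)[v,u]
for n,m in(("lining",bl),("red",rd)):print(n,m.sum(),np.percentile(w[m],[5,50,95],axis=0).round(4))
s=sense();print(s['t'],s['ee_pos'],s['force'])
E
```

```text
t: 14.2
ee_pos: [0.5205, 0.0038, 0.1824]
eef_rot: [-179.2, 15.0, -180.0]
force: [-0.2, 0.9, -0.1]
width: 0.0529
diff [(np.int32(376), np.int32(0), np.int32(11), np.int32(6), np.int32(41)), (np.int32(338), np.int32(0), np.int32(114), np.int32(174), np.int32(6621)), (np.int32(417), np.int32(0), np.int32(46), np.int32(12), np.int32(201)), (np.int32(406), np.int32(25), np.int32(10), np.int32(6), np.int32(16)), (np.int32(364), np.int32(57), np.int32(6), np.int32(15), np.int32(42)), (np.int32(586), np.int32(97), np.int32(21), np.int32(37), np.int32(330)), (np.int32(564), np.int32(107), np.int32(21), np.int32(36), np.int32(87)), (np.int32(583), np.int32(106), np.int32(7), np.int32(26), np.int32(39)), (np.int32(589), np.int32(128), np.int32(51), np.int32(15), np.int32(367)), (np.int32(592), np.int32(141), np.int32(48), np.int32(9), np.int32(118)), (np.int32(558), np.int32(146), np.int32(6), np.int32(13), np.int32(23)), (np.int32(630), np.int32(183), np.int32(10), np.int32(11), np.int32(17)), (np.int32(273), np.int32(187), np.int32(29), np.int32(41), np.int32(893)), (np.int32(324), np.int32(189), np.int32(187), np.int32(64), np.int32(5648)), (np.int32(509), np.int32(190), np.int32(131), np.int32(210), np.int32(14676)), (np.int32(387), np.int32(207), np.int32(37), np.int32(15), np.int32(306)), (np.int32(515), np.int32(207), np.int32(8), np.int32(13), np.int32(44)), (np.int32(519), np.int32(224), np.int32(8), np.int32(11), np.int32(25)), (np.int32(597), np.int32(231), np.int32(6), np.int32(25), np.int32(107)), (np.int32(541), np.int32(247), np.int32(52), np.int32(21), np.int32(491))]
lining 504 [[ 0.6336 -0.0314  0.0205]
 [ 0.6525  0.0118  0.0249]
 [ 0.6716  0.0492  0.0277]]
red 242 [[ 0.6266 -0.0343  0.0109]
 [ 0.6473  0.0433  0.0138]
 [ 0.6804  0.0661  0.0166]]
14.25 [0.52050119 0.00387326 0.18241839] [-0.60640833  0.51787587  0.9568166 ]
```

View pics/side8.png

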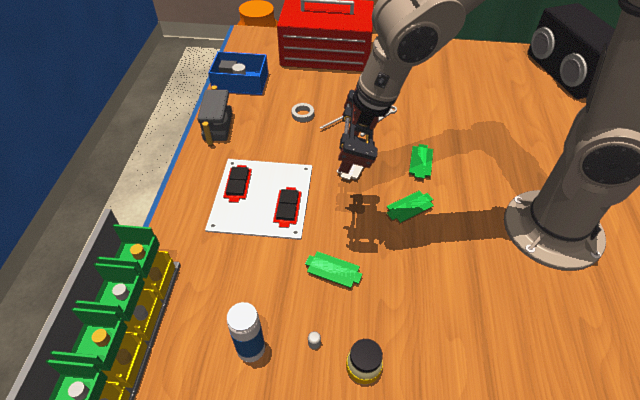

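The picture shows the pad lining up and flat on the plate at (287,206). done_pad at (236,183) and the bystanders in view are where they were, and the hand is clear. The depth reading agrees: lining top z ≈ 0.025 (expected 0.024) and back plate top z ≈ 0.013.

```bash
python3 -c "
from plant import finish_job
print(finish_job())"
```

```text
the job is handed in; nothing more can be done
None
```

The brake pad is turned over and lies flat on the aluminium plate with its dark lining up. I handed the job in at about 14.3 s of the 35 s allowed.

**What I did:** I pushed the pad square against the near edge with the half-open fingertips. Then I pressed it with about 6 N and swept its near side up and over in an arc until it fell over by itself, without gripping it. The highest forces I read were about 6 to 8 N.

**Last checks:**
- **Pad:** depth put the lining top at z ≈ 25 mm, where 24 mm is expected for a pad flat on the plate. The pad's x range is about 0.625 to 0.68, clear of the second pad.
- **Everything else:** comparing the side picture with the first one showed no change at the second pad, spray can, jar, socket or ring. The hand partly hid the white look-alike, the wrench and the screwdriver in that last picture, so I could not confirm those three from it. The pad's path did not go near any of them.
- **Robot:** the hand was clear, about 18 cm up, and touching nothing.

**One hitch:** tilting the tool close in brought wrist joint 6 to within 0.1° of its range limit, without passing it. I straightened the tool for the push and tilted again further out.

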